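# Make up two tea trays on the balcony

## Task

Make up the two guests' tea trays from the things standing in the middle of the table. The dark tray is for black tea: the blue-rimmed cup on its large middle inlay, the milk jug and the sugar pot on its two small inlays, one on each, either way round; the pale tray is for green tea: the green-rimmed cup on its large middle inlay and the honey jar on either small inlay. Set each thing down gently, upright and centred on its inlay, and leave the jam jar and the kitchen timer where they stand.

Things in the scene. Friction and masses are not known exactly. Their poses are not given: they have to be found in the camera images.
- cup_blue: handleless white porcelain tea cup whose top 16 mm, right round the rim, and inner bottom are glazed blue; open at the top, 68 mm high, 60 mm outside diameter from 38 mm up to the rim, wall 3.5 mm, narrowing to a 40 mm foot; about 150 g; origin at the centre of its underside, z up. Starts upright on the table.
- cup_green: handleless white porcelain tea cup whose top 16 mm, right round the rim, and inner bottom are glazed green; open at the top, 68 mm high, 60 mm outside diameter from 38 mm up to the rim, wall 3.5 mm, narrowing to a 40 mm foot; about 150 g; origin at the centre of its underside, z up. Starts upright on the table.
- milk_jug: small white porcelain milk jug, open, round, 50 mm outside diameter (48 mm at the foot), 78 mm high; a loop handle on its +y side reaches 43 mm from the axis (between 26 and 66 mm up) and a small pouring lip on its -y side reaches 34 mm at the rim, so its plain sides are +x and -x; about 170 g; origin at the centre of its underside, z up. Starts upright on the table.
- sugar_pot: round white porcelain sugar pot with a bamboo lid and round bamboo knob, lid fast on the pot; body 54 mm across from 8 to 46 mm up, lid 53 mm across to 53 mm up, knob 16 mm across, 69 mm high in all; about 220 g; origin at the centre of its underside, z up. Starts upright on the table.
- honey_jar: jar, honey: amber body, yellow lid, 64 mm high; body 54 mm across from 4 to 44 mm up, lid 51 mm across from 50 to 64 mm up; about 240 g; origin at the centre of its underside, z up. Closed, upright on the table. 
- tray_dark: serving tray, dark brown walnut, 300 mm long (its x) by 120 mm wide (its y), fixed to the table, with a 7 mm wide rim 18 mm high all round; origin at the centre of its underside, z up. Its floor is flat, 8 mm above the table. Three round pale stone inlays lie flush in the floor along the middle line: the large cup inlay (84 mm across) at the centre, x = 0, and two small inlays (72 mm across) at x = -98 mm and x = +98 mm, all at y = 0.
- tray_light: serving tray, pale bamboo, 300 mm long (its x) by 120 mm wide (its y), fixed to the table, with a 7 mm wide rim 18 mm high all round; origin at the centre of its underside, z up. Its floor is flat, 8 mm above the table. Three round pale stone inlays lie flush in the floor along the middle line: the large cup inlay (84 mm across) at the centre, x = 0, and two small inlays (72 mm across) at x = -98 mm and x = +98 mm, all at y = 0.
- jam_jar: jar, jam: dark red body, red lid, 64 mm high; body 54 mm across from 4 to 44 mm up, lid 51 mm across from 50 to 64 mm up; about 240 g; origin at the centre of its underside, z up. Closed, upright on the table. Not wanted: to be left alone.
- timer: round grey kitchen timer with a black grip bar on top, 66 mm across, 48 mm high, standing loose among the stock; origin at the centre of its underside. To be left alone.
Mind the look-alikes: they are no part of the job. What is shaped like the milk_jug but pink is not meant.

How it is judged (in metres and radians):
At the end, for the whole second after the job is handed in: Blue cup on the dark tray's middle inlay, green cup on the pale tray's (within 15 mm along and across); milk jug and sugar pot one on each small dark inlay, honey jar on a small pale one (within 12 mm); all on the tray floor (within 4 mm), upright (0.12 rad), released, at rest (x of cup_blue in the frame of tray_dark between -0.015 and 0.015 m and y of cup_blue in the frame of tray_dark between -0.015 and 0.015 m and z of cup_blue in the frame of tray_dark between 0.004 and 0.012 m and x of cup_green in the frame of tray_light between -0.015 and 0.015 m and y of cup_green in the frame of tray_light between -0.015 and 0.015 m and z of cup_green in the frame of tray_light between 0.004 and 0.012 m and (((x of milk_jug in the frame of tray_dark between 0.086 and 0.11 m and y of milk_jug in the frame of tray_dark between -0.012 and 0.012 m and z of milk_jug in the frame of tray_dark between 0.004 and 0.012 m) and (x of sugar_pot in the frame of tray_dark between -0.11 and -0.086 m and y of sugar_pot in the frame of tray_dark between -0.012 and 0.012 m and z of sugar_pot in the frame of tray_dark between 0.004 and 0.012 m)) or ((x of milk_jug in the frame of tray_dark between -0.11 and -0.086 m and y of milk_jug in the frame of tray_dark between -0.012 and 0.012 m and z of milk_jug in the frame of tray_dark between 0.004 and 0.012 m) and (x of sugar_pot in the frame of tray_dark between 0.086 and 0.11 m and y of sugar_pot in the frame of tray_dark between -0.012 and 0.012 m and z of sugar_pot in the frame of tray_dark between 0.004 and 0.012 m))) and ((x of honey_jar in the frame of tray_light between 0.086 and 0.11 m and y of honey_jar in the frame of tray_light between -0.012 and 0.012 m and z of honey_jar in the frame of tray_light between 0.004 and 0.012 m) or (x of honey_jar in the frame of tray_light between -0.11 and -0.086 m and y of honey_jar in the frame of tray_light between -0.012 and 0.012 m and z of honey_jar in the frame of tray_light between 0.004 and 0.012 m)) and angle between each of cup_blue, cup_green, milk_jug, sugar_pot, honey_jar's own z axis and vertical below 0.12 rad and linear speed of each of cup_blue, cup_green, milk_jug, sugar_pot, honey_jar below 0.02 m/s); the robot touches nothing.
It fails at once if the jam jar or the timer is shifted by more than 25 mm (distance of any of jam_jar, timer from where it was at the start of the episode above 0.025 m).
It fails at once if one of the five things is tipped over (more than 0.7 rad) (angle between any of cup_blue, cup_green, milk_jug, sugar_pot, honey_jar's own z axis and vertical above 0.7 rad).
It fails at once if one of the five things is dropped: out of the fingers it moves faster than 0.6 m/s (a fall of about 20 mm) ((contact force between cup_blue and the fingers below 0.1 N and linear speed of cup_blue above 0.6 m/s) or (contact force between cup_green and the fingers below 0.1 N and linear speed of cup_green above 0.6 m/s) or (contact force between milk_jug and the fingers below 0.1 N and linear speed of milk_jug above 0.6 m/s) or (contact force between sugar_pot and the fingers below 0.1 N and linear speed of sugar_pot above 0.6 m/s) or (contact force between honey_jar and the fingers below 0.1 N and linear speed of honey_jar above 0.6 m/s)).
It fails at once if one of the five things is banged down on a tray (contact over 90 N) (contact force between any of cup_blue, cup_green, milk_jug, sugar_pot, honey_jar and tray_dark above 90 N or contact force between any of cup_blue, cup_green, milk_jug, sugar_pot, honey_jar and tray_light above 90 N).
It also fails if it takes over 115 s, if anything falls off the work surface, if the arm or the gripper's body presses on something with over 40 N, if the wrist force passes 120 N, or if a joint passes its speed limit or range.

## Robot

A 6-joint arm with a two-finger parallel gripper is mounted at the origin on the work surface. World frame = base frame: x ahead of the robot, y to its left, z up, the work surface at z = 0. Lengths are in m, angles in degrees, forces in N, time in s.
With the tool pointing down it reaches from about 0.3 to 0.775 m from the base axis. Payload 14.6 kg.
Tool frame: the origin (TCP) lies on the centre line of the jaws, within the pads' length; the fingertips stand 11 mm ahead of it and the grasp point (between the pads) lies 8 mm behind it; z points along the fingers, y is the line along which they close (so a half turn about z gives the same grasp; the last joint's range is limited). The gripper opens to 85 mm and grips with 20 to 120 N. Pads are 22 mm wide; open, the fingers measure 114 mm over their backs; the gripper's body (76 mm by 85 mm) begins 54 mm behind the grasp point. The pads swing forward as they close: fully open they stand 13 mm farther back than shut.
Start: joints at [-67.472, 17.183, 87.147, -0, 75.671, -3.816], TCP at [0.244, -0.493, 0.242] pointing down, gripper open.
Joint ranges: [-173.82, 173.82], [-45.26, 126.66], [13.44, 144.39], [-59.66, 239.66], [0, 175.72], [-146.38, 146.38]. Speed limits (degrees/s): [127.2, 127.2, 147.25, 180, 180, 180].

## Interface

Orientations are given as [roll, pitch, yaw] about the fixed x, y, z axes, in that order (R = Rz(yaw) Ry(pitch) Rx(roll)).
In Python, from station import bot, eyes, job, spot_in, regions_of, landmark_of gives the robot as it stands. The module is installed in compiled form; this text tells all that it offers.
- The arm moves only by the tool move_arm, never from a script. Its argument "commands" is a list of rows, each an object of numbers: "tx", "ty", "tz": the shift along the tool's x, y, z in m; "ax", "ay", "az": the turn, a rotation vector about the tool's x, y, z in degrees. A call has 1 to 10 rows; each row shifts and turns the commanded pose from where the row before left it, along the tool's axes as they then stand; what a row does not reach is not made up. A row lasts 1/12 s, in which the tool goes at most 41.7 mm and 7.16 degrees, less where a joint would pass 70% of its speed; a pose out of reach is approached as far as the arm can. A call with a gripper value outside its range is refused whole. "claw" is the closure, from 0 (fully open) to 1 (shut), set as the call begins (left out, the last holds). The fingers move at their own pace and stop on an object; the grip force is fixed at half the most. Time passes only in rows, so rows that do not move let the fingers close. It gives the time, the measured TCP pose, the force, the opening and the grip force at its end, in the units of the state.
- bot.read_state(): the state, without advancing time (a new reading comes with each control period).
- eyes.capture(name): name is "scene" or "top"; returns the picture (384x512x3 uint8, red, green, blue); there is no depth.
- eyes.get_calibration(name): a dict with "fx", "fy", "cx", "cy" (pixels), "dist" ([k1, k2, p1, p2, k3] as OpenCV has them; the pictures are not rectified), "view" (4x4, takes a point from world to camera coordinates). Camera axes: x right, y down, z forward; pixel columns grow to the right and rows downward; lengths in m; the calibration is good to about 2 mm. A picture is of the moment at which its call begins. get_calibration takes no time and is no camera call.
- job.hand_in(): hands the job in; it is judged then, once.
Trained networks look in the newest picture that a camera, given by its name, has taken for a name from the list of things; names that differ only in an ending like _2 or _b are one class to them, and where a whole thing is asked for, a point or a joint stands for the part that bears it (a point fixed in the world has none). Each returns a list of dicts, best first, with "score" (0 to 1); they miss things now and then, are a little off and sometimes report something else, mostly with a low value. They report only what shows in the picture. A call takes as long as a camera call. They do not tell look-alikes from the thing itself.
- spot_in(target, camera): "bbox" ([centre column, centre row, width, height] in pixels, round what is visible of it).
- regions_of(target, camera): "mask" (384x512 bool, what is visible of it) and "bbox" ([centre column, centre row, width, height] in pixels, round what is visible of it).
- landmark_of(target, camera): "location" ([column, row] in pixels: a listed point, or the origin of a listed thing).
The state is a dict: "t": time; "q": joint angles; "dq": joint speeds; "joint_efforts": joint torques, N m; "position": TCP position; "tool_rot": TCP orientation; "force": force on the tool from outside, world axes, zero at the start; "ft_torque": the same for the moment, N m; "gripper_width": finger opening in m; "grasp_force": force on a finger pad.
Only numpy, scipy, OpenCV 4.12 (cv2) and the standard library are available. Lean on these libraries where they do the work, as an engineer would, in place of code of your own. Each camera call takes 0.05 s, during which the arm holds its last target. There are 200 camera calls.

## Working session

There is one attempt and no reset: what is moved stays moved. The work goes in short steps, Python scripts to look and compute and a tool call to move; the robot and the scene stay as the last step left them, time stands still between calls to the robot, and variables do not carry over. Pictures are saved under pics/ and viewed, at most 14 in all, crops included, and the job is handed in when it is done.

Besides the shell and the picture viewer there is one more tool, called as name([rows], argument=value, ...), one row to a line, values as JSON. move_arm: Moves the arm, as the interface text tells. Its arguments: {"type":"object","properties":{"commands":{"type":"array"},"claw":{"type":"number"}},"required":["commands"]}

```bash
mkdir -p pics; cat > h.py <<'E'
import numpy as np, cv2
from station import bot, eyes, job, spot_in, regions_of, landmark_of
def pix(cam,p):
    c=eyes.get_calibration(cam);V=np.array(c["view"]);K=np.array([[c["fx"],0,c["cx"]],[0,c["fy"],c["cy"]],[0,0,1.]])
    r,_=cv2.Rodrigues(V[:3,:3]);o,_=cv2.projectPoints(np.atleast_2d(np.array(p,float)),r,V[:3,3],K,np.array(c["dist"],float));return o[:,0]
def ray(cam,uv,z):
    c=eyes.get_calibration(cam);V=np.array(c["view"]);K=np.array([[c["fx"],0,c["cx"]],[0,c["fy"],c["cy"]],[0,0,1.]])
    n=cv2.undistortPoints(np.array(uv,float).reshape(-1,1,2),K,np.array(c["dist"],float))[:,0]
    R=V[:3,:3];C=-R.T@V[:3,3];d=np.c_[n,np.ones(len(n))]@R
    return C+d*((z-C[2])/d[:,2])[:,None]
def save(cam,name,img=None):
    im=eyes.capture(cam) if img is None else img
    cv2.imwrite(f"pics/{name}.png",cv2.cvtColor(im,cv2.COLOR_RGB2BGR)); return im
E
python3 - <<'E'
from h import *
for cam in("scene","top"):
    save(cam,cam+"0")
    c=eyes.get_calibration(cam);V=np.array(c["view"]);print(cam,c["fx"],-V[:3,:3].T@V[:3,3],V[2,:3])
    for n in "cup_blue cup_green milk_jug sugar_pot honey_jar jam_jar timer tray_dark tray_light".split():
        for d in landmark_of(n,cam)[:3]: print(n,np.round(d["location"]),round(d["score"],2),ray(cam,[d["location"]],0)[0].round(3))
print(bot.read_state())
E
```

```text
scene 479.0780068713643 [ 1.49152424 -0.0723729   0.84745629] [-0.77484275  0.06105222 -0.62919896]
cup_blue [257. 192.] 0.82 [ 0.472 -0.003  0.   ]
cup_green [210. 198.] 0.85 [ 0.482 -0.133  0.   ]
cup_green [318. 246.] 0.7 [ 0.696  0.126 -0.   ]
cup_green [210. 253.] 0.46 [ 0.689 -0.136  0.   ]
milk_jug [307. 191.] 0.72 [0.484 0.135 0.   ]
milk_jug [285. 165.] 0.7 [0.358 0.091 0.   ]
sugar_pot [285. 212.] 0.85 [ 0.565  0.063 -0.   ]
honey_jar [239. 216.] 0.93 [ 0.564 -0.058  0.   ]
jam_jar [213. 249.] 0.63 [ 0.676 -0.129  0.   ]
timer [316. 244.] 0.9 [0.689 0.123 0.   ]
tray_dark [139. 205.] 0.83 [ 0.489 -0.326  0.   ]
tray_light [372. 188.] 0.75 [0.491 0.317 0.   ]
top 441.77309608616866 [ 0.3759268  -0.01005142  1.09910312] [ 0.11975951  0.0213077  -0.99257425]
cup_blue [265. 218.] 0.83 [ 0.45  -0.006  0.   ]
cup_green [320. 207.] 0.88 [ 0.475 -0.143  0.   ]
cup_green [313. 124.] 0.62 [ 0.689 -0.131  0.   ]
milk_jug [208. 209.] 0.69 [0.473 0.137 0.   ]
milk_jug [294. 260.] 0.69 [ 0.344 -0.076  0.   ]
milk_jug [225. 254.] 0.64 [ 0.362  0.094 -0.   ]
sugar_pot [236. 167.] 0.81 [0.5
[... 281 characters left out ...]
.92 [0.477 0.313 0.   ]
{'t': 1.0, 'q': array([-6.74706332e+01,  1.71807995e+01,  8.71471381e+01,  3.06673881e-04,
        7.56700123e+01, -3.81546042e+00]), 'dq': array([-0.0564744 , -0.04401232, -0.02918755,  0.15835302, -0.05177194,
        0.11827764]), 'joint_efforts': array([-7.06159844e-04, -5.43359005e+01, -3.61977303e+01, -1.77748993e-04,
        5.60347198e-04,  1.89789910e-05]), 'position': array([ 0.2440733 , -0.49286651,  0.24229979]), 'tool_rot': array([ 1.79997935e+02, -1.60063767e-04,  2.63447513e+01]), 'force': array([-0.14782504, -0.58200742,  0.44355183]), 'ft_torque': array([-0.04624218,  0.00434919, -0.05359766]), 'grasp_force': 0.0, 'gripper_width': 0.08539211286552294}
```

View pics/scene0.png

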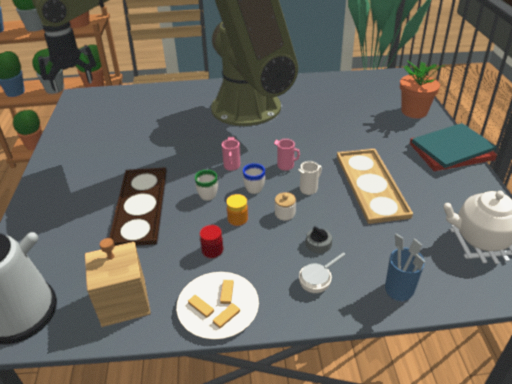

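View pics/top0.png

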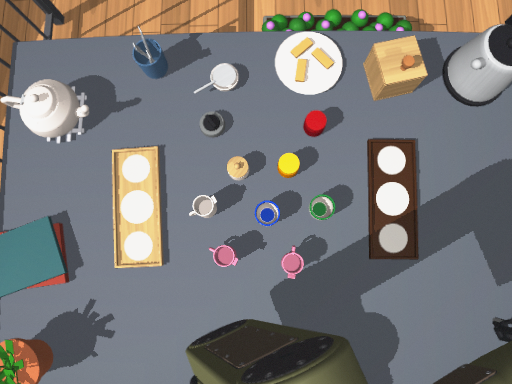

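Both pictures show all the wanted things clear of each other, with the dark tray on the robot's right (top 392,199) and the pale tray on its left (137,207). In the top view the blue cup is at (267,213), the green cup at (321,207), the white jug at (204,206) with its handle to the upper right and its lip to the lower left, the sugar pot at (237,167) and the honey jar at (289,165). The pink jugs are at (225,256) and (292,263), the jam jar at (315,123) and the timer at (212,123). Next I fit silhouettes to the masks.

```bash
cat > fit.py <<'E'
from h import *
from scipy.optimize import minimize
P={"cup":[(0,.020),(.038,.030),(.068,.030)],"milk_jug":[(0,.024),(.03,.025),(.078,.025)],"sugar_pot":[(0,.024),(.008,.027),(.046,.027),(.053,.0265)],
"honey_jar":[(0,.025),(.004,.027),(.044,.027),(.05,.0255),(.064,.0255)]}
P["jam_jar"]=P["honey_jar"];P["timer"]=[(0,.033),(.04,.033)]
th=np.linspace(0,2*np.pi,40)
def hull(m,cam,q,pts):
    uv=pix(cam,pts)*8
    cv2.fillConvexPoly(m,cv2.convexHull(np.round(uv).astype(np.int32)),1)
def sil(n,cam,q,z0=0):
    m=np.zeros((384*8,512*8),np.uint8);x,y=q[:2]
    pr=P["cup" if n.startswith("cup") else n]
    hull(m,cam,q,np.array([[x+r*np.cos(t),y+r*np.sin(t),z0+z] for z,r in pr for t in th]))
    if n=="sugar_pot": hull(m,cam,q,np.array([[x+.008*np.cos(t),y+.008*np.sin(t),z] for z in(.053,.069) for t in th]))
    if n=="milk_jug":
        c,s=np.cos(q[2]),np.sin(q[2]);R=np.array([[c,-s],[s,c]])
        def pr_(l): return np.array([[*(R@np.array([a,b])+[x,y]),z0+z] for a,b,z in l])
        hull(m,cam,q,pr_([(a,b,z) for a in(-.005,.005) for b,z in((.02,.026),(.02,.066),(.043,.034),(.043,.058))]))
        hull(m,cam,q,pr_([(-.01,-.02,.078),(.01,-.02,.078),(0,-.034,.078),(0,-.024,.06)]))
    return cv2.resize(m.astype(np.float32),(512,384),interpolation=cv2.INTER_AREA)
def fit(n,q0,cams=("top","scene"),z0=0):
    M={}
    for cam in cams:
        eyes_u=pix(cam,[*q0[:2],.035])[0]
        c=[d for d in regions_of(n,cam) if np.hypot(*(np.array(d["bbox"][:2])-eyes_u))<15]
        if c: M[cam]=c[0]["mask"].astype(np.float32)
    f=lambda q:sum(np.abs(sil(n,k,q,z0)-m).sum()/m.sum() for k,m in M.items())/max(1,len(M))
    k=len(q0);best=None
    S=np.vstack([q0]+[np.array(q0)+np.eye(k)[i]*(.012 if i<2 else .4) for i in range(k)])
    r=minimize(f,q0,method="Nelder-Mead",options=dict(initial_simplex=S,xatol=3e-4,fatol=1e-4,maxiter=90))
    return r.x,r.fun,list(M)
E
cat > a.py <<'E'
from fit import *
for c in("top","scene"): im=eyes.capture(c)
for n,q in dict(cup_blue=[.46,-.01],cup_green=[.475,-.14],sugar_pot=[.57,.063],honey_jar=[.57,-.06],milk_jug=[.475,.135,-.9],jam_jar=[.68,-.13],timer=[.69,.125]).items():
    for cs in (("top","scene"),("top",),("scene",)) if n!="jam_jar" and n!="timer" else (("top","scene"),):
        x,f,m=fit(n,q,cs);print(n,x.round(4),round(f,3),m)
for cam in("top","scene"):
    im=eyes.capture(cam)
    for n in("tray_dark","tray_light"):
        d=regions_of(n,cam)[0];m=cv2.morphologyEx(d["mask"].astype(np.uint8),cv2.MORPH_CLOSE,np.ones((25,25)))
        w=(cv2.erode(m,np.ones((5,5)))&(im.min(2)>(120))).astype(np.uint8)
        if n=="tray_light": w&=((im.max(2).astype(int)-im.min(2))<60).astype(np.uint8)
        k,l,s,c=cv2.connectedComponentsWithStats(w)
        for i in range(1,k):
            if s[i,4]>150: print(cam,n,s[i,4],ray(cam,[c[i]],.008)[0].round(4))
E
python3 a.py
```

```text
cup_blue [ 0.4579 -0.0097] 0.076 ['top', 'scene']
cup_blue [ 0.4574 -0.0104] 0.063 ['top']
cup_blue [ 0.4609 -0.0091] 0.05 ['scene']
cup_green [ 0.4702 -0.1398] 0.066 ['top', 'scene']
cup_green [ 0.47   -0.1404] 0.041 ['top']
cup_green [ 0.4725 -0.1389] 0.072 ['scene']
sugar_pot [0.5715 0.0599] 0.101 ['top', 'scene']
sugar_pot [0.5708 0.0593] 0.047 ['top']
sugar_pot [0.5725 0.0624] 0.113 ['scene']
honey_jar [ 0.5762 -0.0629] 0.073 ['top', 'scene']
honey_jar [ 0.5758 -0.064 ] 0.059 ['top']
honey_jar [ 0.5775 -0.062 ] 0.056 ['scene']
milk_jug [ 0.4748  0.1405 -1.2835] 0.18 ['top', 'scene']
milk_jug [ 0.474   0.1391 -0.5889] 0.184 ['top']
milk_jug [ 0.479   0.1409 -1.3623] 0.096 ['scene']
jam_jar [ 0.6811 -0.1306] 0.114 ['top', 'scene']
timer [0.6896 0.1276] 0.279 ['top', 'scene']Traceback (most recent call last):
  File "a.py", line 9, in <module>
    d=regions_of(n,cam)[0];m=cv2.morphologyEx(d["mask"].astype(np.uint8),cv2.MORPH_CLOSE,np.ones((25,25)))
      ~~~~~~~~~~~~~~~~~^^^
IndexError: list index out of range
```

```bash
cat > b.py <<'E'
from fit import *
im=eyes.capture("top")
save("top","jugcrop",cv2.resize(im[180:235,170:240],None,fx=8,fy=8,interpolation=cv2.INTER_CUBIC))
im2=eyes.capture("scene")
for y in(-2.8,-2.3,-1.8):
    x,f,m=fit("milk_jug",[.476,.140,y]);print(x.round(4),round(f,3),m)
for cam,I in(("top",im),("scene",im2)):
    for cy in(-.32,.313):
        b=pix(cam,[[.48+a,cy+c,.008] for a,c in((-.17,-.06),(-.17,.06),(.17,.06),(.17,-.06))]).astype(np.int32)
        r=np.zeros(I.shape[:2],np.uint8);cv2.fillConvexPoly(r,b,1)
        w=r&(I.min(2)>130).astype(np.uint8)
        k,l,s,c=cv2.connectedComponentsWithStats(w)
        for i in range(1,k):
            if s[i,4]>100: print(cam,cy,s[i,2:],ray(cam,[c[i]],.008)[0].round(4))
E
python3 b.py
```

```text
[ 0.4758  0.1405 -2.3929] 0.155 ['top', 'scene']
[ 0.4755  0.1408 -2.4052] 0.155 ['top', 'scene']
[ 0.4764  0.1403 -1.2793] 0.175 ['top', 'scene']
top -0.32 [ 29  29 647] [ 0.5919 -0.3246  0.008 ]
top -0.32 [ 33  34 894] [ 0.4943 -0.3225  0.008 ]
top -0.32 [ 29  29 643] [ 0.3963 -0.3203  0.008 ]
top 0.313 [  42  116 3903] [0.4734 0.3142 0.008 ]
top 0.313 [ 29  39 113] [0.3551 0.3595 0.008 ]
scene -0.32 [ 24  15 274] [ 0.3963 -0.3212  0.008 ]
scene -0.32 [ 32  21 531] [ 0.4941 -0.323   0.008 ]
scene -0.32 [ 29  21 471] [ 0.5917 -0.325   0.008 ]
scene 0.313 [  52   62 1551] [0.4922 0.3181 0.008 ]
```

View pics/jugcrop.png

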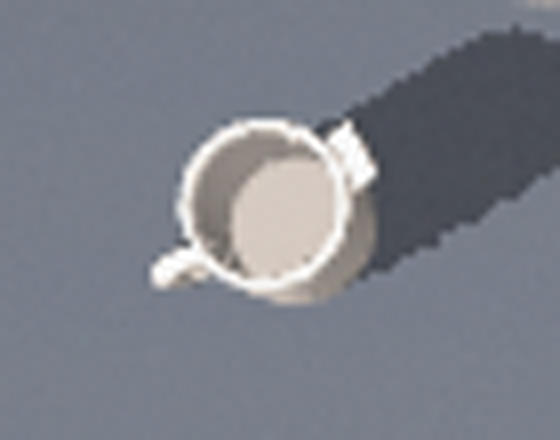

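The crop shows the jug's rim centred at about (268,205), the loop handle at the lower left (160,275) and the lip at the upper right (352,158). That puts the jug's yaw near +30°, and I'll refit from there.

```bash
cat > b.py <<'E'
from fit import *
im=eyes.capture("top");im2=eyes.capture("scene")
for y in(.3,.8):
  x,f,m=fit("milk_jug",[.476,.140,y]);print(x.round(4),round(f,3),m)
for cam,I in(("top",im),("scene",im2)):
    b=pix(cam,[[.48+a,.315+c,.008] for a,c in((-.15,-.053),(-.15,.053),(.15,.053),(.15,-.053))]).astype(np.int32)
    r=np.zeros(I.shape[:2],np.uint8);cv2.fillConvexPoly(r,b,1)
    S=I.max(2).astype(int)-I.min(2)
    w=r&((S<45)&(I.min(2)>150)).astype(np.uint8)
    k,l,s,c=cv2.connectedComponentsWithStats(w)
    for i in range(1,k):
        if s[i,4]>60: print(cam,s[i,2:],ray(cam,[c[i]],.008)[0].round(4))
E
python3 b.py
```

```text
[0.4754 0.1404 0.5512] 0.111 ['top', 'scene']
[0.4757 0.14   0.5535] 0.112 ['top', 'scene']
top [ 28  29 618] [0.5791 0.3231 0.008 ]
top [ 33  34 859] [0.4808 0.3179 0.008 ]
top [ 29  30 661] [0.3831 0.3127 0.008 ]
scene [ 24  14 278] [0.3824 0.3128 0.008 ]
scene [ 30  19 450] [0.4809 0.3182 0.008 ]
scene [ 28  18 392] [0.5782 0.3233 0.008 ]
```

move_arm([
  {"az":6.6},
  {"az":6.6},
  {"az":6.6},
  {"az":6.5},
], claw=0)

```text
invalid input at $.commands[0]: expected keys tx, ty, tz, ax, ay, az
```

move_arm([
  {"tx":0,"ty":0,"tz":0,"ax":0,"ay":0,"az":6.6},
  {"tx":0,"ty":0,"tz":0,"ax":0,"ay":0,"az":6.6},
  {"tx":0,"ty":0,"tz":0,"ax":0,"ay":0,"az":6.6},
  {"tx":0,"ty":0,"tz":0,"ax":0,"ay":0,"az":6.5},
], claw=0)

```text
t: 3.43
position: [0.2441, -0.4929, 0.2423]
tool_rot: [180.0, -0.0, -0.3]
force: [-0.2, 0.1, 0.4]
gripper_width: 0.0852
grasp_force: 0.0
```

move_arm([
  {"tx":0.0143,"ty":-0.0322,"tz":0.0055,"ax":0,"ay":0,"az":0},
  {"tx":0.0143,"ty":-0.0322,"tz":0.0055,"ax":0,"ay":0,"az":0},
  {"tx":0.0143,"ty":-0.0322,"tz":0.0055,"ax":0,"ay":0,"az":0},
  {"tx":0.0143,"ty":-0.0322,"tz":0.0055,"ax":0,"ay":0,"az":0},
  {"tx":0.0143,"ty":-0.0322,"tz":0.0055,"ax":0,"ay":0,"az":0},
  {"tx":0.0143,"ty":-0.0322,"tz":0.0055,"ax":0,"ay":0,"az":0},
  {"tx":0.0143,"ty":-0.0322,"tz":0.0055,"ax":0,"ay":0,"az":0},
  {"tx":0.0143,"ty":-0.0322,"tz":0.0055,"ax":0,"ay":0,"az":0},
  {"tx":0.0143,"ty":-0.0322,"tz":0.0055,"ax":0,"ay":0,"az":0},
  {"tx":0.0143,"ty":-0.0322,"tz":0.0055,"ax":0,"ay":0,"az":0},
])

```text
t: 4.27
position: [0.3872, -0.1691, 0.1873]
tool_rot: [180.0, -0.0, 0.0]
force: [0.6, -0.5, 1.4]
gripper_width: 0.0857
grasp_force: 0.0
```

move_arm([
  {"tx":0.0143,"ty":-0.0322,"tz":0.0055,"ax":0,"ay":0,"az":0},
  {"tx":0.0143,"ty":-0.0322,"tz":0.0055,"ax":0,"ay":0,"az":0},
  {"tx":0.0143,"ty":-0.0322,"tz":0.0055,"ax":0,"ay":0,"az":0},
  {"tx":0.0143,"ty":-0.0322,"tz":0.0055,"ax":0,"ay":0,"az":0},
  {"tx":0.0143,"ty":-0.0322,"tz":0.0055,"ax":0,"ay":0,"az":0},
  {"tx":0,"ty":0,"tz":0,"ax":0,"ay":0,"az":0},
])

```text
t: 4.77
position: [0.4593, -0.0055, 0.159]
tool_rot: [-180.0, 0.0, 0.3]
force: [0.1, -0.0, -0.3]
gripper_width: 0.0857
grasp_force: 0.0
```

move_arm([
  {"tx":0,"ty":0,"tz":0.025,"ax":0,"ay":0,"az":0},
  {"tx":0,"ty":0,"tz":0.03,"ax":0,"ay":0,"az":0},
  {"tx":0,"ty":0,"tz":0.03,"ax":0,"ay":0,"az":0},
  {"tx":0,"ty":0,"tz":0.02,"ax":0,"ay":0,"az":0},
  {"tx":0,"ty":0,"tz":0.01,"ax":0,"ay":0,"az":0},
  {"tx":0,"ty":0,"tz":0,"ax":0,"ay":0,"az":0},
])

```text
t: 5.27
position: [0.4573, -0.0098, 0.0432]
tool_rot: [-180.0, 0.2, 0.0]
force: [-0.3, -0.1, 0.6]
gripper_width: 0.0853
grasp_force: 0.0
```

```bash
python3 -c "
from h import *
save('scene','s1')
b=bot.read_state();print(b['position'],b['gripper_width'],b['force'])"
```

```text
[ 0.45810563 -0.00981984  0.04471863] 0.0852232954119175 [-0.05229245 -0.27063883 -0.30338895]
```

View pics/s1.png

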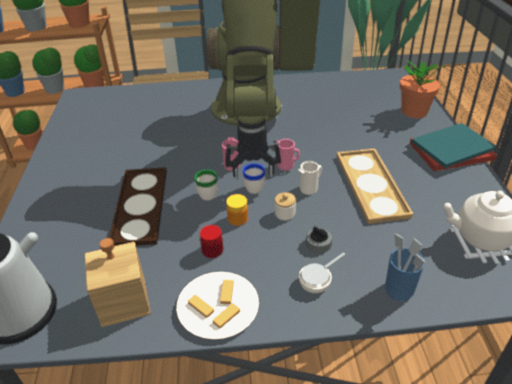

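The open fingers straddle the blue cup (255,178), with tips at about (240,170) and (277,170) and the cup centred between them. I'll close on it.

move_arm([
  {"tx":0,"ty":0,"tz":0,"ax":0,"ay":0,"az":0},
  {"tx":0,"ty":0,"tz":0,"ax":0,"ay":0,"az":0},
  {"tx":0,"ty":0,"tz":0,"ax":0,"ay":0,"az":0},
  {"tx":0,"ty":0,"tz":0,"ax":0,"ay":0,"az":0},
  {"tx":0,"ty":0,"tz":0,"ax":0,"ay":0,"az":0},
  {"tx":0,"ty":0,"tz":0,"ax":0,"ay":0,"az":0},
], claw=1)

```text
t: 5.82
position: [0.4592, -0.0097, 0.0465]
tool_rot: [180.0, -0.2, 0.0]
force: [-2.2, 1.2, 10.2]
gripper_width: 0.0581
grasp_force: 62.3
```

move_arm([
  {"tx":0,"ty":0,"tz":-0.01,"ax":0,"ay":0,"az":0},
  {"tx":0,"ty":0,"tz":-0.02,"ax":0,"ay":0,"az":0},
  {"tx":0,"ty":0,"tz":-0.03,"ax":0,"ay":0,"az":0},
  {"tx":0,"ty":0,"tz":-0.03,"ax":0,"ay":0,"az":0},
  {"tx":0,"ty":0,"tz":-0.02,"ax":0,"ay":0,"az":0},
  {"tx":0.002,"ty":0.01,"tz":0,"ax":0,"ay":0,"az":0},
  {"tx":0.002,"ty":0.02,"tz":0,"ax":0,"ay":0,"az":0},
  {"tx":0.003,"ty":0.03,"tz":0,"ax":0,"ay":0,"az":0},
  {"tx":0.004,"ty":0.03,"tz":0,"ax":0,"ay":0,"az":0},
  {"tx":0.004,"ty":0.03,"tz":0,"ax":0,"ay":0,"az":0},
])

```text
t: 6.65
position: [0.473, -0.1313, 0.155]
tool_rot: [180.0, -0.0, 0.1]
force: [0.1, -0.0, -0.9]
gripper_width: 0.058
grasp_force: 64.5
```

move_arm([
  {"tx":0.004,"ty":0.03,"tz":0,"ax":0,"ay":0,"az":0},
  {"tx":0.004,"ty":0.03,"tz":0,"ax":0,"ay":0,"az":0},
  {"tx":0.004,"ty":0.03,"tz":0,"ax":0,"ay":0,"az":0},
  {"tx":0.004,"ty":0.03,"tz":0,"ax":0,"ay":0,"az":0},
  {"tx":0.003,"ty":0.03,"tz":0,"ax":0,"ay":0,"az":0},
  {"tx":0.001,"ty":0.03,"tz":0,"ax":0,"ay":0,"az":0},
  {"tx":0,"ty":0.013,"tz":0,"ax":0,"ay":0,"az":0},
  {"tx":0,"ty":0,"tz":0,"ax":0,"ay":0,"az":0},
  {"tx":0,"ty":0,"tz":0,"ax":0,"ay":0,"az":0},
])

```text
t: 7.4
position: [0.4929, -0.3228, 0.1544]
tool_rot: [-180.0, 0.0, -0.0]
force: [0.5, 0.1, -0.9]
gripper_width: 0.0579
grasp_force: 64.6
```

move_arm([
  {"tx":0,"ty":0,"tz":0.015,"ax":0,"ay":0,"az":0},
  {"tx":0,"ty":0,"tz":0.025,"ax":0,"ay":0,"az":0},
  {"tx":0,"ty":0,"tz":0.025,"ax":0,"ay":0,"az":0},
  {"tx":0,"ty":0,"tz":0.02,"ax":0,"ay":0,"az":0},
  {"tx":0,"ty":0,"tz":0.01,"ax":0,"ay":0,"az":0},
  {"tx":0,"ty":0,"tz":0.003,"ax":0,"ay":0,"az":0},
  {"tx":0,"ty":0,"tz":0,"ax":0,"ay":0,"az":0},
])

```text
t: 7.98
position: [0.4936, -0.3221, 0.0569]
tool_rot: [-180.0, 0.0, 0.1]
force: [-0.6, -0.1, -1.0]
gripper_width: 0.0581
grasp_force: 64.5
```

```bash
python3 -c "
from h import *
im=eyes.capture('scene')
save('scene','s2',cv2.resize(im[150:250,90:200],None,fx=5,fy=5,interpolation=cv2.INTER_CUBIC))
b=bot.read_state();print(b['position'],b['gripper_width'],b['force'])"
```

```text
[ 0.49387363 -0.32245799  0.05772828] 0.05824602112139557 [ 0.34776136  0.61002111 -0.99164865]
```

View pics/s2.png

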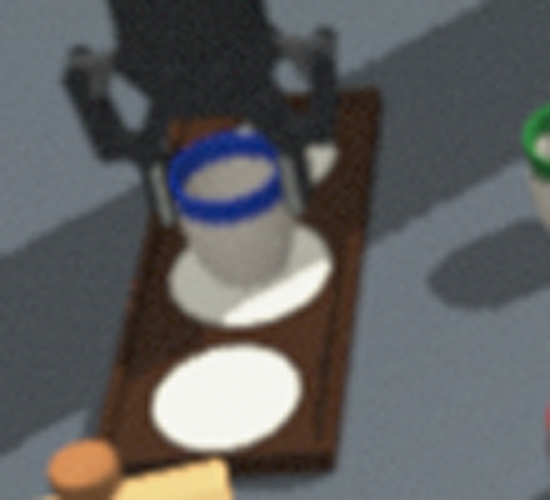

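The crop shows the blue cup held upright just above the middle inlay: rim at (225,178), foot at (245,275), inlay centred at (250,272). I'll lower the last 5 mm slowly.

move_arm([
  {"tx":0,"ty":0,"tz":0.0015,"ax":0,"ay":0,"az":0},
  {"tx":0,"ty":0,"tz":0.0015,"ax":0,"ay":0,"az":0},
  {"tx":0,"ty":0,"tz":0.001,"ax":0,"ay":0,"az":0},
  {"tx":0,"ty":0,"tz":0.0005,"ax":0,"ay":0,"az":0},
  {"tx":0,"ty":0,"tz":0,"ax":0,"ay":0,"az":0},
])

```text
t: 8.45
position: [0.4943, -0.3229, 0.0545]
tool_rot: [179.9, -0.1, 0.1]
force: [-3.0, 6.2, 16.3]
gripper_width: 0.0583
grasp_force: 66.3
```

move_arm([
  {"tx":0,"ty":0,"tz":-0.001,"ax":0,"ay":0,"az":0},
  {"tx":0,"ty":0,"tz":0,"ax":0,"ay":0,"az":0},
  {"tx":0,"ty":0,"tz":0,"ax":0,"ay":0,"az":0},
  {"tx":0,"ty":0,"tz":0,"ax":0,"ay":0,"az":0},
  {"tx":0,"ty":0,"tz":0,"ax":0,"ay":0,"az":0},
], claw=0.08)

```text
t: 8.87
position: [0.4934, -0.3227, 0.0532]
tool_rot: [-180.0, 0.0, 0.0]
force: [0.2, -0.2, 0.0]
gripper_width: 0.0788
grasp_force: 0.0
```

move_arm([
  {"tx":0,"ty":0,"tz":-0.015,"ax":0,"ay":0,"az":0},
  {"tx":0,"ty":0,"tz":-0.025,"ax":0,"ay":0,"az":0},
  {"tx":0,"ty":0,"tz":-0.03,"ax":0,"ay":0,"az":0},
  {"tx":0,"ty":0,"tz":-0.03,"ax":0,"ay":0,"az":0},
  {"tx":0,"ty":0,"tz":-0.008,"ax":0,"ay":0,"az":0},
], claw=0)

```text
t: 9.28
position: [0.4946, -0.3235, 0.1661]
tool_rot: [179.8, -0.3, 0.0]
force: [0.2, -0.0, 0.4]
gripper_width: 0.0853
grasp_force: 0.0
```

```bash
cat > c.py <<'E'
import sys
from fit import *
n=sys.argv[1];q=[float(a) for a in sys.argv[2:-1]];z=float(sys.argv[-1])
for c in("top","scene"): eyes.capture(c)
for cs in(("top","scene"),("scene",)):
    x,f,m=fit(n,q,cs,z);print(n,x.round(4),round(f,3),m)
b=bot.read_state();print(b['t'],b['position'],b['tool_rot'],b['gripper_width'])
E
python3 c.py cup_blue .494 -.323 .008
```

```text
cup_blue [ 0.4933 -0.3202] 0.958 ['top', 'scene']
cup_blue [ 0.4968 -0.3202] 0.055 ['scene']
9.5333 [ 0.49293268 -0.32232577  0.15956715] [-1.79915839e+02  1.14275045e-01  4.42359348e-02] 0.08546336968120581
```

move_arm([
  {"tx":-0.002,"ty":-0.018,"tz":0,"ax":0,"ay":0,"az":0},
  {"tx":-0.0045,"ty":-0.035,"tz":0,"ax":0,"ay":0,"az":0},
  {"tx":-0.0045,"ty":-0.035,"tz":0,"ax":0,"ay":0,"az":0},
  {"tx":-0.0045,"ty":-0.035,"tz":0,"ax":0,"ay":0,"az":0},
  {"tx":-0.0045,"ty":-0.035,"tz":0,"ax":0,"ay":0,"az":0},
  {"tx":-0.0025,"ty":-0.0253,"tz":0,"ax":0,"ay":0,"az":0},
  {"tx":0,"ty":0,"tz":0.012,"ax":0,"ay":0,"az":0},
  {"tx":0,"ty":0,"tz":0.012,"ax":0,"ay":0,"az":0},
])

```text
t: 10.2
position: [0.4705, -0.138, 0.1362]
tool_rot: [-180.0, 0.0, 0.2]
force: [-0.1, -0.8, 0.1]
gripper_width: 0.0854
grasp_force: 0.0
```

move_arm([
  {"tx":0,"ty":0,"tz":0.02,"ax":0,"ay":0,"az":0},
  {"tx":0,"ty":0,"tz":0.025,"ax":0,"ay":0,"az":0},
  {"tx":0,"ty":0,"tz":0.025,"ax":0,"ay":0,"az":0},
  {"tx":0,"ty":0,"tz":0.015,"ax":0,"ay":0,"az":0},
  {"tx":0,"ty":0,"tz":0.006,"ax":0,"ay":0,"az":0},
  {"tx":0,"ty":0,"tz":0,"ax":0,"ay":0,"az":0},
  {"tx":0,"ty":0,"tz":0,"ax":0,"ay":0,"az":0},
])

```text
t: 10.78
position: [0.4707, -0.1394, 0.0462]
tool_rot: [-180.0, 0.0, 0.0]
force: [-0.2, 0.4, 0.5]
gripper_width: 0.0853
grasp_force: 0.0
```

move_arm([
  {"tx":0,"ty":0,"tz":0,"ax":0,"ay":0,"az":0},
  {"tx":0,"ty":0,"tz":0,"ax":0,"ay":0,"az":0},
  {"tx":0,"ty":0,"tz":0,"ax":0,"ay":0,"az":0},
  {"tx":0,"ty":0,"tz":0,"ax":0,"ay":0,"az":0},
  {"tx":0,"ty":0,"tz":0,"ax":0,"ay":0,"az":0},
  {"tx":0,"ty":0,"tz":0,"ax":0,"ay":0,"az":0},
], claw=1)

```text
t: 11.28
position: [0.4714, -0.1395, 0.0476]
tool_rot: [180.0, -0.1, 0.0]
force: [-2.6, 2.2, 7.3]
gripper_width: 0.0579
grasp_force: 63.1
```

move_arm([
  {"tx":0,"ty":0,"tz":-0.01,"ax":0,"ay":0,"az":0},
  {"tx":0,"ty":0,"tz":-0.02,"ax":0,"ay":0,"az":0},
  {"tx":0,"ty":0,"tz":-0.03,"ax":0,"ay":0,"az":0},
  {"tx":0,"ty":0,"tz":-0.03,"ax":0,"ay":0,"az":0},
  {"tx":0,"ty":0,"tz":-0.02,"ax":0,"ay":0,"az":0},
  {"tx":0,"ty":-0.0125,"tz":-0.01,"ax":0,"ay":0,"az":0},
  {"tx":0.001,"ty":-0.025,"tz":0,"ax":0,"ay":0,"az":0},
  {"tx":0.001,"ty":-0.035,"tz":0,"ax":0,"ay":0,"az":0},
  {"tx":0.001,"ty":-0.035,"tz":0,"ax":0,"ay":0,"az":0},
  {"tx":0.001,"ty":-0.035,"tz":0,"ax":0,"ay":0,"az":0},
])

```text
t: 12.12
position: [0.474, 0.0051, 0.1664]
tool_rot: [-180.0, 0.0, 0.0]
force: [0.2, -1.1, -0.9]
gripper_width: 0.0576
grasp_force: 64.7
```

move_arm([
  {"tx":0.001,"ty":-0.035,"tz":0,"ax":0,"ay":0,"az":0},
  {"tx":0.001,"ty":-0.035,"tz":0,"ax":0,"ay":0,"az":0},
  {"tx":0.001,"ty":-0.035,"tz":0,"ax":0,"ay":0,"az":0},
  {"tx":0.001,"ty":-0.035,"tz":0,"ax":0,"ay":0,"az":0},
  {"tx":0.001,"ty":-0.035,"tz":0,"ax":0,"ay":0,"az":0},
  {"tx":0.001,"ty":-0.035,"tz":0,"ax":0,"ay":0,"az":0},
  {"tx":0,"ty":-0.035,"tz":0,"ax":0,"ay":0,"az":0},
  {"tx":0,"ty":-0.035,"tz":0,"ax":0,"ay":0,"az":0},
  {"tx":0,"ty":-0.025,"tz":0,"ax":0,"ay":0,"az":0},
  {"tx":0,"ty":-0.01,"tz":0,"ax":0,"ay":0,"az":0},
])

```text
t: 12.95
position: [0.4791, 0.3214, 0.1661]
tool_rot: [-180.0, 0.0, 0.2]
force: [0.1, -0.2, -1.5]
gripper_width: 0.0576
grasp_force: 64.7
```

move_arm([
  {"tx":0,"ty":0,"tz":0,"ax":0,"ay":0,"az":0},
  {"tx":0,"ty":0,"tz":0.015,"ax":0,"ay":0,"az":0},
  {"tx":0,"ty":0,"tz":0.025,"ax":0,"ay":0,"az":0},
  {"tx":0,"ty":0,"tz":0.03,"ax":0,"ay":0,"az":0},
  {"tx":0,"ty":0,"tz":0.02,"ax":0,"ay":0,"az":0},
  {"tx":0,"ty":0,"tz":0.014,"ax":0,"ay":0,"az":0},
  {"tx":0,"ty":0,"tz":0.003,"ax":0,"ay":0,"az":0},
  {"tx":0,"ty":0,"tz":0,"ax":0,"ay":0,"az":0},
  {"tx":0,"ty":0,"tz":0,"ax":0,"ay":0,"az":0},
])

```text
t: 13.7
position: [0.4809, 0.3177, 0.0603]
tool_rot: [-180.0, -0.1, 0.0]
force: [-0.4, 0.2, -1.5]
gripper_width: 0.0576
grasp_force: 64.6
```

move_arm([
  {"tx":0,"ty":0,"tz":0.0015,"ax":0,"ay":0,"az":0},
  {"tx":0,"ty":0,"tz":0.0015,"ax":0,"ay":0,"az":0},
  {"tx":0,"ty":0,"tz":0.001,"ax":0,"ay":0,"az":0},
  {"tx":0,"ty":0,"tz":0.0005,"ax":0,"ay":0,"az":0},
  {"tx":0,"ty":0,"tz":0,"ax":0,"ay":0,"az":0},
])

```text
t: 14.12
position: [0.4808, 0.3183, 0.0557]
tool_rot: [-180.0, -0.1, 0.1]
force: [-1.0, -1.3, 5.4]
gripper_width: 0.0579
grasp_force: 65.3
```

Touching; release and rise.

move_arm([
  {"tx":0,"ty":0,"tz":0,"ax":0,"ay":0,"az":0},
  {"tx":0,"ty":0,"tz":0,"ax":0,"ay":0,"az":0},
  {"tx":0,"ty":0,"tz":0,"ax":0,"ay":0,"az":0},
  {"tx":0,"ty":0,"tz":0,"ax":0,"ay":0,"az":0},
  {"tx":0,"ty":0,"tz":0,"ax":0,"ay":0,"az":0},
], claw=0.08)

```text
t: 14.53
position: [0.4804, 0.3181, 0.0548]
tool_rot: [180.0, 0.0, 0.0]
force: [-0.2, -1.1, 0.8]
gripper_width: 0.0786
grasp_force: 0.0
```

move_arm([
  {"tx":0,"ty":0,"tz":-0.015,"ax":0,"ay":0,"az":0},
  {"tx":0,"ty":0,"tz":-0.025,"ax":0,"ay":0,"az":0},
  {"tx":0,"ty":0,"tz":-0.03,"ax":0,"ay":0,"az":0},
  {"tx":0,"ty":0,"tz":-0.03,"ax":0,"ay":0,"az":0},
  {"tx":0,"ty":0,"tz":-0.01,"ax":0,"ay":0,"az":0},
  {"tx":0,"ty":0,"tz":0,"ax":0,"ay":0,"az":0},
], claw=0)

```text
t: 15.03
position: [0.4813, 0.3187, 0.1677]
tool_rot: [-179.9, -0.2, 0.0]
force: [-0.8, -0.1, -0.6]
gripper_width: 0.0855
grasp_force: 0.0
```

```bash
python3 c.py cup_green .481 .318 .008
```

```text
cup_green [0.4789 0.317 ] 0.548 ['top', 'scene']
cup_green [0.4818 0.3197] 0.06 ['scene']
15.2833 [0.47993477 0.31781989 0.1631637 ] [1.79927585e+02 1.28945792e-01 4.47984106e-02] 0.08573144022169886
```

move_arm([
  {"tx":0.005,"ty":0.02,"tz":0,"ax":0,"ay":0,"az":0},
  {"tx":0.009,"ty":0.036,"tz":0,"ax":0,"ay":0,"az":0},
  {"tx":0.009,"ty":0.036,"tz":0,"ax":0,"ay":0,"az":0},
  {"tx":0.009,"ty":0.036,"tz":0,"ax":0,"ay":0,"az":0},
  {"tx":0.009,"ty":0.036,"tz":0,"ax":0,"ay":0,"az":0},
  {"tx":0.009,"ty":0.036,"tz":0,"ax":0,"ay":0,"az":0},
  {"tx":0.009,"ty":0.036,"tz":0,"ax":0,"ay":0,"az":0},
  {"tx":0.009,"ty":0.036,"tz":0,"ax":0,"ay":0,"az":0},
  {"tx":0.009,"ty":0.036,"tz":0,"ax":0,"ay":0,"az":0},
  {"tx":0.009,"ty":0.036,"tz":0,"ax":0,"ay":0,"az":0},
])

```text
t: 16.12
position: [0.5665, -0.0276, 0.1637]
tool_rot: [-180.0, 0.1, 0.0]
force: [0.7, 0.4, 0.4]
gripper_width: 0.0856
grasp_force: 0.0
```

move_arm([
  {"tx":0.007,"ty":0.027,"tz":0,"ax":0,"ay":0,"az":0},
  {"tx":0.003,"ty":0.01,"tz":0.004,"ax":0,"ay":0,"az":0},
  {"tx":0,"ty":0,"tz":0.015,"ax":0,"ay":0,"az":0},
  {"tx":0,"ty":0,"tz":0.02,"ax":0,"ay":0,"az":0},
  {"tx":0,"ty":0,"tz":0,"ax":0,"ay":0,"az":0},
])

```text
t: 16.53
position: [0.5748, -0.0623, 0.1213]
tool_rot: [-179.9, 0.4, 0.0]
force: [-1.0, 0.2, -1.5]
gripper_width: 0.0857
grasp_force: 0.0
```

move_arm([
  {"tx":0,"ty":0,"tz":0.015,"ax":0,"ay":0,"az":0},
  {"tx":0,"ty":0,"tz":0.025,"ax":0,"ay":0,"az":0},
  {"tx":0,"ty":0,"tz":0.025,"ax":0,"ay":0,"az":0},
  {"tx":0,"ty":0,"tz":0.02,"ax":0,"ay":0,"az":0},
  {"tx":0,"ty":0,"tz":0.0115,"ax":0,"ay":0,"az":0},
  {"tx":0,"ty":0,"tz":0,"ax":0,"ay":0,"az":0},
  {"tx":0,"ty":0,"tz":0,"ax":0,"ay":0,"az":0},
])

```text
t: 17.12
position: [0.5769, -0.0625, 0.0297]
tool_rot: [-180.0, 0.0, 0.1]
force: [0.6, -0.8, 0.4]
gripper_width: 0.0854
grasp_force: 0.0
```

move_arm([
  {"tx":0,"ty":0,"tz":0,"ax":0,"ay":0,"az":0},
  {"tx":0,"ty":0,"tz":0,"ax":0,"ay":0,"az":0},
  {"tx":0,"ty":0,"tz":0,"ax":0,"ay":0,"az":0},
  {"tx":0,"ty":0,"tz":0,"ax":0,"ay":0,"az":0},
  {"tx":0,"ty":0,"tz":0,"ax":0,"ay":0,"az":0},
  {"tx":0,"ty":0,"tz":0,"ax":0,"ay":0,"az":0},
  {"tx":0,"ty":0,"tz":0,"ax":0,"ay":0,"az":0},
], claw=1)

```text
t: 17.7
position: [0.5775, -0.0629, 0.031]
tool_rot: [180.0, -0.1, 0.0]
force: [-2.4, 0.7, 10.1]
gripper_width: 0.0524
grasp_force: 62.6
```

move_arm([
  {"tx":0,"ty":0,"tz":-0.01,"ax":0,"ay":0,"az":0},
  {"tx":0,"ty":0,"tz":-0.02,"ax":0,"ay":0,"az":0},
  {"tx":0,"ty":0,"tz":-0.03,"ax":0,"ay":0,"az":0},
  {"tx":0,"ty":0,"tz":-0.03,"ax":0,"ay":0,"az":0},
  {"tx":0,"ty":0,"tz":-0.02,"ax":0,"ay":0,"az":0},
  {"tx":0,"ty":-0.011,"tz":-0.01,"ax":0,"ay":0,"az":0},
  {"tx":0,"ty":-0.025,"tz":0,"ax":0,"ay":0,"az":0},
  {"tx":0,"ty":-0.035,"tz":0,"ax":0,"ay":0,"az":0},
  {"tx":0.001,"ty":-0.035,"tz":0,"ax":0,"ay":0,"az":0},
  {"tx":0.001,"ty":-0.035,"tz":0,"ax":0,"ay":0,"az":0},
])

```text
t: 18.53
position: [0.5779, 0.0803, 0.1491]
tool_rot: [-180.0, 0.0, 0.0]
force: [0.2, 0.2, -1.6]
gripper_width: 0.0517
grasp_force: 63.4
```

move_arm([
  {"tx":0,"ty":-0.035,"tz":0,"ax":0,"ay":0,"az":0},
  {"tx":0,"ty":-0.035,"tz":0,"ax":0,"ay":0,"az":0},
  {"tx":0,"ty":-0.035,"tz":0,"ax":0,"ay":0,"az":0},
  {"tx":0,"ty":-0.035,"tz":0,"ax":0,"ay":0,"az":0},
  {"tx":0,"ty":-0.035,"tz":0,"ax":0,"ay":0,"az":0},
  {"tx":0,"ty":-0.035,"tz":0,"ax":0,"ay":0,"az":0},
  {"tx":0,"ty":-0.025,"tz":0,"ax":0,"ay":0,"az":0},
  {"tx":0,"ty":-0.01,"tz":0,"ax":0,"ay":0,"az":0},
  {"tx":0,"ty":0,"tz":0,"ax":0,"ay":0,"az":0},
  {"tx":0,"ty":0,"tz":0,"ax":0,"ay":0,"az":0},
])

```text
t: 19.37
position: [0.5779, 0.3232, 0.1487]
tool_rot: [180.0, 0.1, 0.1]
force: [-0.1, 0.2, -1.6]
gripper_width: 0.0519
grasp_force: 63.4
```

move_arm([
  {"tx":0,"ty":0,"tz":0.015,"ax":0,"ay":0,"az":0},
  {"tx":0,"ty":0,"tz":0.025,"ax":0,"ay":0,"az":0},
  {"tx":0,"ty":0,"tz":0.03,"ax":0,"ay":0,"az":0},
  {"tx":0,"ty":0,"tz":0.02,"ax":0,"ay":0,"az":0},
  {"tx":0,"ty":0,"tz":0.014,"ax":0,"ay":0,"az":0},
  {"tx":0.0005,"ty":0,"tz":0.003,"ax":0,"ay":0,"az":0},
  {"tx":0,"ty":0,"tz":0,"ax":0,"ay":0,"az":0},
  {"tx":0,"ty":0,"tz":0,"ax":0,"ay":0,"az":0},
])

```text
t: 20.03
position: [0.5797, 0.323, 0.0438]
tool_rot: [-180.0, -0.1, 0.0]
force: [-0.1, -0.0, -0.8]
gripper_width: 0.052
grasp_force: 63.4
```

move_arm([
  {"tx":0,"ty":0,"tz":0.0015,"ax":0,"ay":0,"az":0},
  {"tx":0,"ty":0,"tz":0.0015,"ax":0,"ay":0,"az":0},
  {"tx":0,"ty":0,"tz":0.001,"ax":0,"ay":0,"az":0},
  {"tx":0,"ty":0,"tz":0.0005,"ax":0,"ay":0,"az":0},
  {"tx":0,"ty":0,"tz":0,"ax":0,"ay":0,"az":0},
])

```text
t: 20.45
position: [0.5792, 0.3233, 0.0391]
tool_rot: [-180.0, -0.1, 0.1]
force: [-4.0, -2.1, 6.1]
gripper_width: 0.0521
grasp_force: 64.3
```

move_arm([
  {"tx":0,"ty":0,"tz":0,"ax":0,"ay":0,"az":0},
  {"tx":0,"ty":0,"tz":0,"ax":0,"ay":0,"az":0},
  {"tx":0,"ty":0,"tz":0,"ax":0,"ay":0,"az":0},
  {"tx":0,"ty":0,"tz":0,"ax":0,"ay":0,"az":0},
  {"tx":0,"ty":0,"tz":0,"ax":0,"ay":0,"az":0},
], claw=0.18)

```text
t: 20.87
position: [0.5789, 0.3232, 0.0377]
tool_rot: [-180.0, 0.0, 0.0]
force: [-0.6, -0.9, 0.5]
gripper_width: 0.0704
grasp_force: 0.0
```

move_arm([
  {"tx":0,"ty":0,"tz":-0.015,"ax":0,"ay":0,"az":0},
  {"tx":0,"ty":0,"tz":-0.025,"ax":0,"ay":0,"az":0},
  {"tx":0,"ty":0,"tz":-0.03,"ax":0,"ay":0,"az":0},
  {"tx":0,"ty":0,"tz":-0.03,"ax":0,"ay":0,"az":0},
  {"tx":0,"ty":0,"tz":-0.02,"ax":0,"ay":0,"az":0},
  {"tx":0,"ty":0,"tz":0,"ax":0,"ay":0,"az":0},
])

```text
t: 21.37
position: [0.5804, 0.324, 0.1644]
tool_rot: [-179.8, -0.4, 0.0]
force: [-0.4, 0.0, 0.2]
gripper_width: 0.0702
grasp_force: 0.0
```

```bash
python3 c.py honey_jar .579 .323 .008
```

```text
honey_jar [0.5786 0.3206] 0.329 ['top']
honey_jar [0.579 0.323] 0.0 []
21.6167 [0.57850356 0.32299892 0.15677241] [1.79952208e+02 9.64650495e-02 4.72943129e-02] 0.07020322500831608
```

move_arm([
  {"tx":-0.001,"ty":0.02,"tz":0,"ax":0,"ay":0,"az":0},
  {"tx":-0.001,"ty":0.036,"tz":0,"ax":0,"ay":0,"az":0},
  {"tx":-0.001,"ty":0.036,"tz":0,"ax":0,"ay":0,"az":0},
  {"tx":-0.001,"ty":0.036,"tz":0,"ax":0,"ay":0,"az":0},
  {"tx":-0.001,"ty":0.036,"tz":0,"ax":0,"ay":0,"az":0},
  {"tx":-0.001,"ty":0.036,"tz":0,"ax":0,"ay":0,"az":0},
  {"tx":-0.001,"ty":0.036,"tz":0,"ax":0,"ay":0,"az":0},
  {"tx":0,"ty":0.02,"tz":0,"ax":0,"ay":0,"az":0},
  {"tx":0,"ty":0.007,"tz":0.015,"ax":0,"ay":0,"az":0},
  {"tx":0,"ty":0,"tz":0.0145,"ax":0,"ay":0,"az":0},
], claw=0)

```text
t: 22.45
position: [0.5721, 0.0581, 0.1277]
tool_rot: [180.0, -0.0, -0.1]
force: [-0.1, 0.1, 0.6]
gripper_width: 0.0856
grasp_force: 0.0
```

move_arm([
  {"tx":0,"ty":0,"tz":0.02,"ax":0,"ay":0,"az":0},
  {"tx":0,"ty":0,"tz":0.025,"ax":0,"ay":0,"az":0},
  {"tx":0,"ty":0,"tz":0.025,"ax":0,"ay":0,"az":0},
  {"tx":0,"ty":0,"tz":0.02,"ax":0,"ay":0,"az":0},
  {"tx":0,"ty":0,"tz":0.01,"ax":0,"ay":0,"az":0},
  {"tx":0,"ty":0,"tz":0,"ax":0,"ay":0,"az":0},
  {"tx":0,"ty":0,"tz":0,"ax":0,"ay":0,"az":0},
])

```text
t: 23.03
position: [0.5721, 0.0602, 0.0284]
tool_rot: [180.0, 0.0, 0.0]
force: [-1.0, 0.5, 0.9]
gripper_width: 0.0851
grasp_force: 0.0
```

move_arm([
  {"tx":0,"ty":0,"tz":0,"ax":0,"ay":0,"az":0},
  {"tx":0,"ty":0,"tz":0,"ax":0,"ay":0,"az":0},
  {"tx":0,"ty":0,"tz":0,"ax":0,"ay":0,"az":0},
  {"tx":0,"ty":0,"tz":0,"ax":0,"ay":0,"az":0},
  {"tx":0,"ty":0,"tz":0,"ax":0,"ay":0,"az":0},
  {"tx":0,"ty":0,"tz":0,"ax":0,"ay":0,"az":0},
  {"tx":0,"ty":0,"tz":0,"ax":0,"ay":0,"az":0},
], claw=1)

```text
t: 23.62
position: [0.5729, 0.0603, 0.0299]
tool_rot: [-180.0, -0.1, 0.0]
force: [-1.8, 0.1, 6.5]
gripper_width: 0.0519
grasp_force: 63.3
```

move_arm([
  {"tx":0,"ty":0,"tz":-0.01,"ax":0,"ay":0,"az":0},
  {"tx":0,"ty":0,"tz":-0.02,"ax":0,"ay":0,"az":0},
  {"tx":0,"ty":0,"tz":-0.03,"ax":0,"ay":0,"az":0},
  {"tx":0,"ty":0,"tz":-0.03,"ax":0,"ay":0,"az":0},
  {"tx":0,"ty":0,"tz":-0.02,"ax":0,"ay":0,"az":0},
  {"tx":0,"ty":0.01,"tz":-0.01,"ax":0,"ay":0,"az":0},
  {"tx":0.001,"ty":0.025,"tz":0,"ax":0,"ay":0,"az":0},
  {"tx":0.002,"ty":0.035,"tz":0,"ax":0,"ay":0,"az":0},
  {"tx":0.002,"ty":0.035,"tz":0,"ax":0,"ay":0,"az":0},
  {"tx":0.002,"ty":0.035,"tz":0,"ax":0,"ay":0,"az":0},
])

```text
t: 24.45
position: [0.5786, -0.0818, 0.1481]
tool_rot: [-180.0, 0.0, 0.1]
force: [0.9, 0.3, -1.5]
gripper_width: 0.0519
grasp_force: 63.2
```

move_arm([
  {"tx":0.002,"ty":0.035,"tz":0,"ax":0,"ay":0,"az":0},
  {"tx":0.002,"ty":0.035,"tz":0,"ax":0,"ay":0,"az":0},
  {"tx":0.002,"ty":0.035,"tz":0,"ax":0,"ay":0,"az":0},
  {"tx":0.002,"ty":0.035,"tz":0,"ax":0,"ay":0,"az":0},
  {"tx":0.002,"ty":0.035,"tz":0,"ax":0,"ay":0,"az":0},
  {"tx":0.002,"ty":0.035,"tz":0,"ax":0,"ay":0,"az":0},
  {"tx":0.001,"ty":0.025,"tz":0,"ax":0,"ay":0,"az":0},
  {"tx":0,"ty":0.01,"tz":0,"ax":0,"ay":0,"az":0},
  {"tx":0,"ty":0,"tz":0,"ax":0,"ay":0,"az":0},
  {"tx":0,"ty":0,"tz":0,"ax":0,"ay":0,"az":0},
])

```text
t: 25.28
position: [0.5919, -0.3247, 0.1477]
tool_rot: [-180.0, 0.1, 0.0]
force: [0.7, 0.3, -2.2]
gripper_width: 0.0518
grasp_force: 63.2
```

move_arm([
  {"tx":0,"ty":0,"tz":0.015,"ax":0,"ay":0,"az":0},
  {"tx":0,"ty":0,"tz":0.025,"ax":0,"ay":0,"az":0},
  {"tx":0,"ty":0,"tz":0.03,"ax":0,"ay":0,"az":0},
  {"tx":0,"ty":0,"tz":0.02,"ax":0,"ay":0,"az":0},
  {"tx":0,"ty":0,"tz":0.014,"ax":0,"ay":0,"az":0},
  {"tx":0,"ty":0,"tz":0.003,"ax":0,"ay":0,"az":0},
  {"tx":0,"ty":0,"tz":0,"ax":0,"ay":0,"az":0},
  {"tx":0,"ty":0,"tz":0,"ax":0,"ay":0,"az":0},
])

```text
t: 25.95
position: [0.5931, -0.3247, 0.0428]
tool_rot: [179.9, -0.1, 0.1]
force: [-0.4, 0.6, -1.4]
gripper_width: 0.0519
grasp_force: 63.2
```

move_arm([
  {"tx":0,"ty":0,"tz":0.0015,"ax":0,"ay":0,"az":0},
  {"tx":0,"ty":0,"tz":0.0015,"ax":0,"ay":0,"az":0},
  {"tx":0,"ty":0,"tz":0.001,"ax":0,"ay":0,"az":0},
  {"tx":0,"ty":0,"tz":0.0005,"ax":0,"ay":0,"az":0},
  {"tx":0,"ty":0,"tz":0,"ax":0,"ay":0,"az":0},
])

```text
t: 26.37
position: [0.5927, -0.325, 0.038]
tool_rot: [180.0, -0.1, 0.0]
force: [-3.5, 1.3, 5.7]
gripper_width: 0.0523
grasp_force: 64.0
```

move_arm([
  {"tx":0,"ty":0,"tz":0,"ax":0,"ay":0,"az":0},
  {"tx":0,"ty":0,"tz":0,"ax":0,"ay":0,"az":0},
  {"tx":0,"ty":0,"tz":0,"ax":0,"ay":0,"az":0},
  {"tx":0,"ty":0,"tz":0,"ax":0,"ay":0,"az":0},
  {"tx":0,"ty":0,"tz":0,"ax":0,"ay":0,"az":0},
], claw=0.18)

```text
t: 26.78
position: [0.5925, -0.3248, 0.0368]
tool_rot: [180.0, -0.0, 0.0]
force: [0.2, 0.0, 0.5]
gripper_width: 0.0702
grasp_force: 0.0
```

move_arm([
  {"tx":0,"ty":0,"tz":-0.015,"ax":0,"ay":0,"az":0},
  {"tx":0,"ty":0,"tz":-0.025,"ax":0,"ay":0,"az":0},
  {"tx":0,"ty":0,"tz":-0.03,"ax":0,"ay":0,"az":0},
  {"tx":0,"ty":0,"tz":-0.03,"ax":0,"ay":0,"az":0},
  {"tx":0,"ty":0,"tz":-0.02,"ax":0,"ay":0,"az":0},
  {"tx":0,"ty":0,"tz":0,"ax":0,"ay":0,"az":0},
])

```text
t: 27.28
position: [0.5939, -0.3257, 0.1636]
tool_rot: [179.7, -0.4, 0.0]
force: [1.0, 0.1, 0.8]
gripper_width: 0.0696
grasp_force: 0.0
```

```bash
python3 c.py sugar_pot .592 -.325 .008; python3 c.py milk_jug .4755 .1402 .552 0
```

```text
sugar_pot [ 0.5951 -0.323 ] 1.541 ['top', 'scene']
sugar_pot [ 0.5944 -0.3231] 0.063 ['scene']
27.5333 [ 0.59203328 -0.32455234  0.15576631] [-1.79941325e+02  9.29346478e-02  4.22723939e-02] 0.06983020239603657
milk_jug [0.4757 0.1394 0.5496] 0.117 ['top', 'scene']
milk_jug [0.478  0.1412 0.6749] 0.053 ['scene']
27.7833 [ 0.59232847 -0.32473486  0.15624077] [-1.79974056e+02  4.10782671e-02  4.33184432e-02] 0.07006269553215722
```

move_arm([
  {"tx":-0.005,"ty":-0.02,"tz":0,"ax":0,"ay":0,"az":0},
  {"tx":-0.009,"ty":-0.036,"tz":0,"ax":0,"ay":0,"az":0},
  {"tx":-0.009,"ty":-0.036,"tz":0,"ax":0,"ay":0,"az":0},
  {"tx":-0.009,"ty":-0.036,"tz":0,"ax":0,"ay":0,"az":0},
  {"tx":-0.009,"ty":-0.036,"tz":0,"ax":0,"ay":0,"az":0},
  {"tx":-0.009,"ty":-0.036,"tz":0,"ax":0,"ay":0,"az":0},
  {"tx":-0.009,"ty":-0.036,"tz":0,"ax":0,"ay":0,"az":0},
  {"tx":-0.009,"ty":-0.036,"tz":0,"ax":0,"ay":0,"az":0},
  {"tx":-0.009,"ty":-0.036,"tz":0,"ax":0,"ay":0,"az":0},
  {"tx":-0.009,"ty":-0.036,"tz":0,"ax":0,"ay":0,"az":0},
], claw=0)

```text
t: 28.62
position: [0.5054, 0.0207, 0.1568]
tool_rot: [-180.0, -0.0, 0.0]
force: [0.2, -0.1, -0.5]
gripper_width: 0.0854
grasp_force: 0.0
```

move_arm([
  {"tx":-0.009,"ty":-0.036,"tz":0,"ax":0,"ay":0,"az":0},
  {"tx":-0.009,"ty":-0.036,"tz":0,"ax":0,"ay":0,"az":0},
  {"tx":-0.009,"ty":-0.036,"tz":0,"ax":0,"ay":0,"az":0},
  {"tx":-0.0037,"ty":-0.0127,"tz":0,"ax":0,"ay":0,"az":0},
  {"tx":0,"ty":0,"tz":0,"ax":0,"ay":0,"az":-5},
  {"tx":0,"ty":0,"tz":0,"ax":0,"ay":0,"az":-7},
  {"tx":0,"ty":0,"tz":0,"ax":0,"ay":0,"az":-7},
  {"tx":0,"ty":0,"tz":0,"ax":0,"ay":0,"az":-7},
  {"tx":0,"ty":0,"tz":0,"ax":0,"ay":0,"az":-7},
  {"tx":0,"ty":0,"tz":0,"ax":0,"ay":0,"az":-7},
])

```text
t: 29.45
position: [0.4753, 0.1398, 0.1567]
tool_rot: [-180.0, 0.0, 40.4]
force: [0.2, 0.0, 0.9]
gripper_width: 0.0856
grasp_force: 0.0
```

move_arm([
  {"tx":0,"ty":0,"tz":0,"ax":0,"ay":0,"az":-7},
  {"tx":0,"ty":0,"tz":0,"ax":0,"ay":0,"az":-7},
  {"tx":0,"ty":0,"tz":0,"ax":0,"ay":0,"az":-7},
  {"tx":0,"ty":0,"tz":0,"ax":0,"ay":0,"az":-7},
  {"tx":0,"ty":0,"tz":0,"ax":0,"ay":0,"az":-7},
  {"tx":0,"ty":0,"tz":0,"ax":0,"ay":0,"az":-7},
  {"tx":0,"ty":0,"tz":0,"ax":0,"ay":0,"az":-7},
  {"tx":0,"ty":0,"tz":0,"ax":0,"ay":0,"az":-7},
  {"tx":0,"ty":0,"tz":0,"ax":0,"ay":0,"az":-7},
  {"tx":0,"ty":0,"tz":0,"ax":0,"ay":0,"az":-7},
])

```text
t: 30.28
position: [0.4754, 0.1398, 0.1567]
tool_rot: [-180.0, -0.0, 110.4]
force: [-0.6, -0.4, 0.0]
gripper_width: 0.0858
grasp_force: 0.0
```

move_arm([
  {"tx":0,"ty":0,"tz":0,"ax":0,"ay":0,"az":-7},
  {"tx":0,"ty":0,"tz":0,"ax":0,"ay":0,"az":-4.6},
  {"tx":0,"ty":0,"tz":0,"ax":0,"ay":0,"az":0},
  {"tx":0,"ty":0,"tz":0,"ax":0,"ay":0,"az":0},
])

```text
t: 30.62
position: [0.4754, 0.1398, 0.1567]
tool_rot: [-180.0, -0.0, 121.5]
force: [0.4, -0.4, -0.6]
gripper_width: 0.0855
grasp_force: 0.0
```

move_arm([
  {"tx":0,"ty":0,"tz":0.02,"ax":0,"ay":0,"az":0},
  {"tx":0,"ty":0,"tz":0.03,"ax":0,"ay":0,"az":0},
  {"tx":0,"ty":0,"tz":0.03,"ax":0,"ay":0,"az":0},
  {"tx":0,"ty":0,"tz":0.025,"ax":0,"ay":0,"az":0},
  {"tx":0,"ty":0,"tz":0.0175,"ax":0,"ay":0,"az":0},
  {"tx":0,"ty":0,"tz":0,"ax":0,"ay":0,"az":0},
  {"tx":0,"ty":0,"tz":0,"ax":0,"ay":0,"az":0},
])

```text
t: 31.2
position: [0.4752, 0.1398, 0.0342]
tool_rot: [-179.9, -0.0, 121.5]
force: [0.3, 0.9, 0.3]
gripper_width: 0.0854
grasp_force: 0.0
```

move_arm([
  {"tx":0,"ty":0,"tz":0,"ax":0,"ay":0,"az":0},
  {"tx":0,"ty":0,"tz":0,"ax":0,"ay":0,"az":0},
  {"tx":0,"ty":0,"tz":0,"ax":0,"ay":0,"az":0},
  {"tx":0,"ty":0,"tz":0,"ax":0,"ay":0,"az":0},
  {"tx":0,"ty":0,"tz":0,"ax":0,"ay":0,"az":0},
  {"tx":0,"ty":0,"tz":0,"ax":0,"ay":0,"az":0},
  {"tx":0,"ty":0,"tz":0,"ax":0,"ay":0,"az":0},
], claw=1)

```text
t: 31.78
position: [0.4761, 0.14, 0.0357]
tool_rot: [179.9, 0.0, 121.6]
force: [-1.0, 0.3, 8.5]
gripper_width: 0.0479
grasp_force: 55.6
```

move_arm([
  {"tx":0,"ty":0,"tz":-0.01,"ax":0,"ay":0,"az":0},
  {"tx":0,"ty":0,"tz":-0.02,"ax":0,"ay":0,"az":0},
  {"tx":0,"ty":0,"tz":-0.03,"ax":0,"ay":0,"az":0},
  {"tx":0,"ty":0,"tz":-0.03,"ax":0,"ay":0,"az":0},
  {"tx":0,"ty":0,"tz":-0.02,"ax":0,"ay":0,"az":0},
  {"tx":0,"ty":0,"tz":-0.01,"ax":0,"ay":0,"az":-4.4},
  {"tx":0,"ty":0,"tz":0,"ax":0,"ay":0,"az":-6},
  {"tx":0,"ty":0,"tz":0,"ax":0,"ay":0,"az":-7},
  {"tx":0,"ty":0,"tz":0,"ax":0,"ay":0,"az":-7},
  {"tx":0,"ty":0,"tz":0,"ax":0,"ay":0,"az":-7},
])

```text
t: 32.62
position: [0.4753, 0.1398, 0.1553]
tool_rot: [180.0, 0.0, 153.4]
force: [0.4, -0.6, -1.0]
gripper_width: 0.0479
grasp_force: 57.3
```

move_arm([
  {"tx":0,"ty":0,"tz":0,"ax":0,"ay":0,"az":-7},
  {"tx":0,"ty":0,"tz":0,"ax":0,"ay":0,"az":-7},
  {"tx":0,"ty":0,"tz":0,"ax":0,"ay":0,"az":-7},
  {"tx":0,"ty":0,"tz":0,"ax":0,"ay":0,"az":-6},
  {"tx":0,"ty":0,"tz":0,"ax":0,"ay":0,"az":0},
  {"tx":0,"ty":0,"tz":0,"ax":0,"ay":0,"az":0},
])

```text
t: 33.12
position: [0.4753, 0.1398, 0.1549]
tool_rot: [180.0, 0.0, 179.8]
force: [-0.0, -0.1, -1.8]
gripper_width: 0.048
grasp_force: 57.3
```

move_arm([
  {"tx":0.002,"ty":-0.012,"tz":0,"ax":0,"ay":0,"az":0},
  {"tx":0.004,"ty":-0.025,"tz":0,"ax":0,"ay":0,"az":0},
  {"tx":0.0061,"ty":-0.035,"tz":0,"ax":0,"ay":0,"az":0},
  {"tx":0.0061,"ty":-0.035,"tz":0,"ax":0,"ay":0,"az":0},
  {"tx":0.0061,"ty":-0.035,"tz":0,"ax":0,"ay":0,"az":0},
  {"tx":0.0061,"ty":-0.035,"tz":0,"ax":0,"ay":0,"az":0},
  {"tx":0.0061,"ty":-0.035,"tz":0,"ax":0,"ay":0,"az":0},
  {"tx":0.0061,"ty":-0.035,"tz":0,"ax":0,"ay":0,"az":0},
  {"tx":0.0061,"ty":-0.035,"tz":0,"ax":0,"ay":0,"az":0},
  {"tx":0.0061,"ty":-0.035,"tz":0,"ax":0,"ay":0,"az":0},
])

```text
t: 33.95
position: [0.4197, -0.1793, 0.1547]
tool_rot: [-180.0, 0.0, 179.8]
force: [1.6, 0.1, -1.4]
gripper_width: 0.048
grasp_force: 57.3
```

move_arm([
  {"tx":0.0061,"ty":-0.035,"tz":0,"ax":0,"ay":0,"az":0},
  {"tx":0.0061,"ty":-0.035,"tz":0,"ax":0,"ay":0,"az":0},
  {"tx":0.0061,"ty":-0.035,"tz":0,"ax":0,"ay":0,"az":0},
  {"tx":0.004,"ty":-0.025,"tz":0,"ax":0,"ay":0,"az":0},
  {"tx":0.002,"ty":-0.0134,"tz":0,"ax":0,"ay":0,"az":0},
  {"tx":0,"ty":0,"tz":0,"ax":0,"ay":0,"az":0},
  {"tx":0,"ty":0,"tz":0,"ax":0,"ay":0,"az":0},
  {"tx":0,"ty":0,"tz":0,"ax":0,"ay":0,"az":0},
])

```text
t: 34.62
position: [0.3966, -0.3198, 0.1543]
tool_rot: [180.0, -0.0, -180.0]
force: [0.8, 0.0, -1.2]
gripper_width: 0.0478
grasp_force: 57.3
```

move_arm([
  {"tx":0,"ty":0,"tz":0.015,"ax":0,"ay":0,"az":0},
  {"tx":0,"ty":0,"tz":0.025,"ax":0,"ay":0,"az":0},
  {"tx":0,"ty":0,"tz":0.03,"ax":0,"ay":0,"az":0},
  {"tx":0,"ty":0,"tz":0.02,"ax":0,"ay":0,"az":0},
  {"tx":0,"ty":-0.0005,"tz":0.014,"ax":0,"ay":0,"az":0},
  {"tx":0,"ty":0,"tz":0.003,"ax":0,"ay":0,"az":0},
  {"tx":0,"ty":0,"tz":0,"ax":0,"ay":0,"az":0},
  {"tx":0,"ty":0,"tz":0,"ax":0,"ay":0,"az":0},
])

```text
t: 35.28
position: [0.3972, -0.3209, 0.0482]
tool_rot: [-180.0, 0.0, -179.9]
force: [-0.0, 0.5, -1.0]
gripper_width: 0.0477
grasp_force: 57.3
```

move_arm([
  {"tx":0,"ty":0,"tz":0.0015,"ax":0,"ay":0,"az":0},
  {"tx":0,"ty":0,"tz":0.0015,"ax":0,"ay":0,"az":0},
  {"tx":0,"ty":0,"tz":0.001,"ax":0,"ay":0,"az":0},
  {"tx":0,"ty":0,"tz":0.0005,"ax":0,"ay":0,"az":0},
  {"tx":0,"ty":0,"tz":0,"ax":0,"ay":0,"az":0},
])

```text
t: 35.7
position: [0.3969, -0.3213, 0.0436]
tool_rot: [-180.0, 0.0, -180.0]
force: [-1.1, 3.5, 6.8]
gripper_width: 0.0479
grasp_force: 58.1
```

move_arm([
  {"tx":0,"ty":0,"tz":0,"ax":0,"ay":0,"az":0},
  {"tx":0,"ty":0,"tz":0,"ax":0,"ay":0,"az":0},
  {"tx":0,"ty":0,"tz":0,"ax":0,"ay":0,"az":0},
  {"tx":0,"ty":0,"tz":0,"ax":0,"ay":0,"az":0},
  {"tx":0,"ty":0,"tz":0,"ax":0,"ay":0,"az":0},
], claw=0.2)

```text
t: 36.12
position: [0.3966, -0.3212, 0.0428]
tool_rot: [-180.0, -0.0, -180.0]
force: [0.2, 0.5, 0.3]
gripper_width: 0.0684
grasp_force: 0.0
```

move_arm([
  {"tx":0,"ty":0,"tz":-0.015,"ax":0,"ay":0,"az":0},
  {"tx":0,"ty":0,"tz":-0.025,"ax":0,"ay":0,"az":0},
  {"tx":0,"ty":0,"tz":-0.03,"ax":0,"ay":0,"az":0},
  {"tx":0,"ty":0,"tz":-0.03,"ax":0,"ay":0,"az":0},
  {"tx":0,"ty":0,"tz":-0.03,"ax":0,"ay":0,"az":0},
  {"tx":0,"ty":0.03,"tz":-0.02,"ax":0,"ay":0,"az":0},
  {"tx":0,"ty":0.035,"tz":0,"ax":0,"ay":0,"az":0},
  {"tx":0,"ty":0.035,"tz":0,"ax":0,"ay":0,"az":0},
  {"tx":0,"ty":0.035,"tz":0,"ax":0,"ay":0,"az":0},
  {"tx":0,"ty":0.035,"tz":0,"ax":0,"ay":0,"az":0},
])

```text
t: 36.95
position: [0.3961, -0.1497, 0.1929]
tool_rot: [-180.0, 0.0, -180.0]
force: [0.4, 0.0, 0.4]
gripper_width: 0.068
grasp_force: 0.0
```

move_arm([
  {"tx":0,"ty":0.035,"tz":0,"ax":0,"ay":0,"az":0},
  {"tx":0,"ty":0.035,"tz":0,"ax":0,"ay":0,"az":0},
  {"tx":0,"ty":0.035,"tz":0,"ax":0,"ay":0,"az":0},
  {"tx":0,"ty":0.02,"tz":0,"ax":0,"ay":0,"az":0},
  {"tx":0,"ty":0,"tz":0,"ax":0,"ay":0,"az":0},
  {"tx":0,"ty":0,"tz":0,"ax":0,"ay":0,"az":0},
])

```text
t: 37.45
position: [0.3964, -0.0256, 0.1929]
tool_rot: [-180.0, 0.0, -179.8]
force: [-0.5, -0.9, 1.0]
gripper_width: 0.0683
grasp_force: 0.0
```

```bash
for a in "milk_jug .3965 -.321 1.57" "sugar_pot .592 -.325" "cup_blue .494 -.323" "cup_green .481 .318" "honey_jar .579 .323"; do python3 c.py $a .008; done
python3 -c "
from h import *
im=eyes.capture('scene');save('scene','s9',cv2.resize(im,None,fx=1.5,fy=1.5))
im=eyes.capture('top');save('top','t9',cv2.resize(im,None,fx=1.5,fy=1.5))"
```

```text
milk_jug [ 0.3974 -0.321   1.5703] 0.249 ['top', 'scene']
milk_jug [ 0.3922 -0.3214  1.5056] 0.326 ['scene']
37.7 [ 0.39640952 -0.02696355  0.19271808] [-1.79997333e+02 -1.02496244e-02  1.79960947e+02] 0.06783559099918354
sugar_pot [ 0.5897 -0.3253] 0.128 ['top', 'scene']
sugar_pot [ 0.591  -0.3244] 0.08 ['scene']
37.95 [ 0.39638755 -0.02641238  0.19274037] [ 1.79997947e+02 -6.11001105e-03 -1.79987458e+02] 0.06808235745278261
cup_blue [ 0.4912 -0.323 ] 0.094 ['top', 'scene']
cup_blue [ 0.497  -0.3204] 0.11 ['scene']
38.2 [ 0.39639431 -0.02618029  0.19277493] [ 1.79998584e+02 -2.48734126e-03 -1.79960340e+02] 0.06848615053602759
cup_green [0.4798 0.3178] 0.124 ['top', 'scene']
cup_green [0.4818 0.3207] 0.154 ['scene']
38.45 [ 0.39639977 -0.02612919  0.1927802 ] [ 1.79998736e+02  7.08137292e-04 -1.79950723e+02] 0.06833671126977321
honey_jar [0.5782 0.3218] 0.115 ['top', 'scene']
honey_jar [0.5805 0.3236] 0.136 ['scene']
38.7 [ 0.39639072 -0.02614807  0.19277665] [ 1.79999019e+02  5.74421413e-05 -1.79955168e+02] 0.06824751015626505
```

View pics/s9.png

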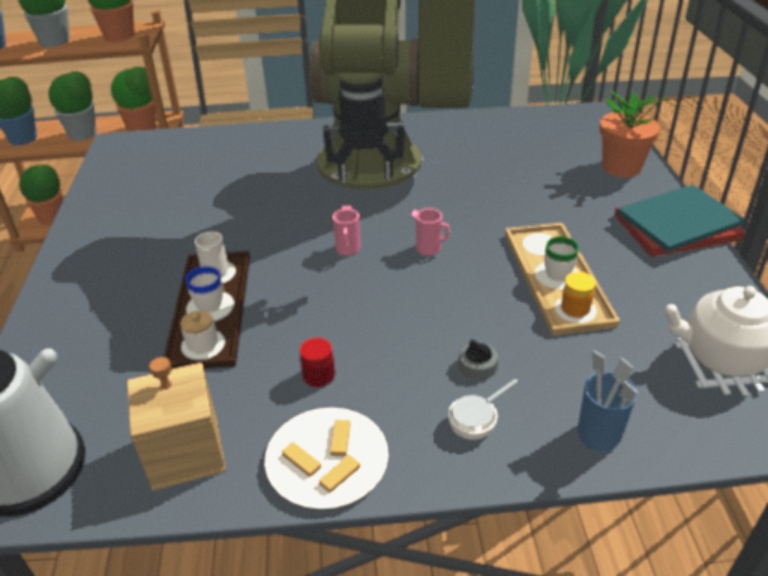

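View pics/t9.png

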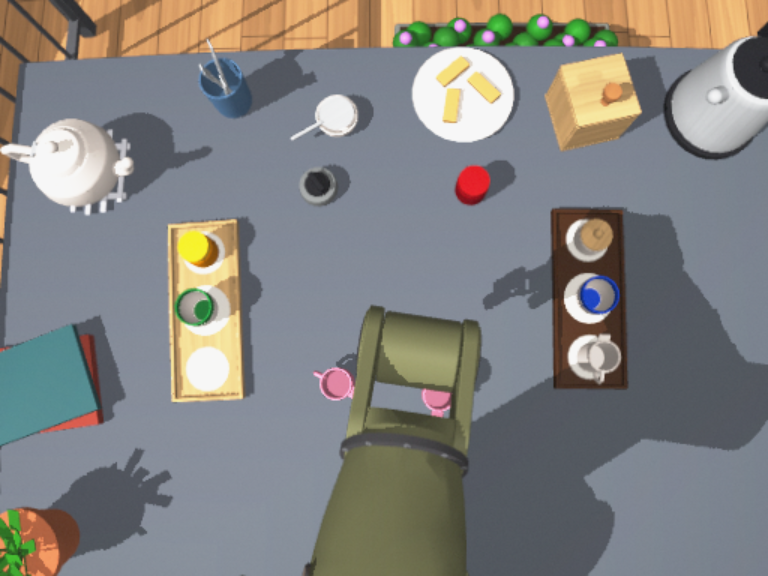

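Both pictures show all five things upright on their inlays. In the top view the dark tray holds the sugar pot (595,236), blue cup (600,296) and milk jug (602,356), and the pale tray holds the honey jar (195,248) and green cup (195,308). The jam jar (472,185) and timer (318,185) are undisturbed, the fits agree to about 3 mm, and the gripper is clear.

```bash
python3 -c "
from h import *
print(job.hand_in())"
```

```text
the job is handed in; nothing more can be done
None
```

I handed the job in at about 39 s: both tea trays are made up, with each of the five things upright on its inlay, within about 5 mm of centre by the camera fits, and the jam jar and timer look undisturbed; the hand-in returned no verdict.

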